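# Pack a mounting kit from the covered parts carousel, heavy part lowest

### The job

Turn the parts carousel (the upright pegs on its rim are there to be pushed) until the heavy steel riser block stands at the front, by the pointer; then set the block flat on the floor of the open grey box. Next turn the carousel until the black clamping fork is at the front, and lay the fork flat on the middle of the block's top. Set both down rather than dropping them, leave the round can in its compartment and do not disturb the two post holders standing nearby.

Things in the scene. Friction and masses are not known exactly. Their poses are not given: they have to be found in the camera images.
- carousel_foot: Fixed foot of the parts carousel. Origin on the table at the turntable's vertical axis; its -x axis points to the front, where a flat tongue (30 mm wide, 10 mm high, 200 mm from the axis at its end) carries a small dark diamond pointer. A strut of 8 mm radius, 93 mm high, stands 175 mm behind the axis and carries the cover by a flat arm.
- cover_point (a point): Middle of the straight front edge of the fixed clear cover, at its underside, 84 mm above the table and 30 mm behind the turntable's axis. The cover is 4 mm thick, a segment of a disc of 126 mm radius about the axis, and spans the rear of the carousel from this straight edge backward: parts below it cannot be lifted out.
- front_point (a point): Point fixed to the foot, 80 mm in front of the axis and 22 mm above the table (floor level of the turntable): the middle of whichever compartment is at the front. A part is at the front when its centre is within 35 mm of this point, seen from above.
- turntable: Aluminium turntable, radius 162 mm; origin on its axis, 14 mm above the table. Its floor, on which the parts lie, is 22 mm above the table. Three compartments, parted by thin dividers (top 40 to 44 mm above the table) from a hub (17 mm radius, top 51 mm) to a rim wall (132 mm radius, top 40 mm). Turns both ways, more than a full turn; takes 3 N at a peg to start and 7 N at 1 rad/s, stays where left. Jerky turning makes parts slide.
- peg_0 (a point): Top of one of three equal upright steel pegs on the turntable's rim, outside the rim wall. Each has 6 mm radius, stands 148 mm from the axis and rises from 22 to 75 mm above the table. Pegs are 120 degrees apart, one at the outer end of each divider; the compartments lie midway between, 60 degrees from the pegs on either side.
- peg_1 (a point): Top of the second peg, 120 degrees counter-clockwise (from above) of peg_0.
- peg_2 (a point): Top of the third peg, 120 degrees counter-clockwise of peg_1.
- riser_center (a point): Centre (half-way up) of the heavy dark steel riser block, 0.5 to 0.8 kg: 80 mm long (its x), 44 mm wide (y), 28 mm high (z); at both ends a 9 mm long flange only 10 mm high, so its flat top is 62 x 44 mm, with two small round dark holes. Starts in one of the two rear compartments. Grasp it across the 44 mm width.
- fork_center (a point): Centre of the bar of the light black clamping fork, 0.07 kg: 60 mm long (its y, prongs to -y), 25 to 28 mm wide (x), 10 mm thick, with a small round screw head up to 16 mm near its +y end; this point is 5 mm above its underside. Lies flat in the other rear compartment. Grasp it across its width.
- riser: The same steel block; origin at the centre of its underside.
- fork: The same fork; origin at the centre of its underside.
- kit_box_in (a point): Centre of the inner floor of the fixed open plain grey box, 4 mm above the table; inside 132 mm (its x) by 122 mm (its y), walls 4 mm thick, rim 52 mm above the table.
- can: Round screw-top can, 37 mm across, 46 mm high, in the compartment that is at the front at the start; it stays on the carousel. Origin at the centre of its underside.
- lens_stand: Bystander: lens in a ring on a post holder, 70 x 44 x 129 mm, standing loose on the table. Origin at the centre of its underside.
- holder: Bystander: empty black post holder on a slotted base, 70 x 42 x 60 mm, standing loose on the table. Origin at the centre of its underside.
Not all that is in view belongs to the job. Of the things that look like the can, the smaller one is meant.

How it is judged (in metres and radians):
On the way, in this order (a step that is already met when the one before it is completed fails the run):
1. the steel block, untouched by the fingers, has been brought to the front of the carousel (horizontal distance between riser_center and front_point below 0.035 m and height (world z) of riser_center below 0.05 m and contact force between the fingers and riser below 0.1 N), for 0.2 s.
2. the steel block lies flat on the floor of the box, released (x of riser_center in the frame of kit_box_in between -0.066 and 0.066 m and y of riser_center in the frame of kit_box_in between -0.061 and 0.061 m and z of riser_center in the frame of kit_box_in below 0.019 m and angle between riser_center's own z axis and vertical below 0.1 rad and contact force between the fingers and riser below 0.1 N and linear speed of riser below 0.02 m/s), for 0.2 s.
3. the fork, untouched by the fingers, has been brought to the front of the carousel (horizontal distance between fork_center and front_point below 0.035 m and height (world z) of fork_center below 0.05 m and contact force between the fingers and fork below 0.1 N), for 0.2 s.
4. the fork lies flat on top of the block in the box, released (horizontal distance between fork_center and riser_center below 0.022 m and z of fork_center in the frame of riser_center between 0.014 and 0.024 m and angle between fork_center's own z axis and vertical below 0.12 rad and contact force between the fingers and fork below 0.1 N and linear speed of fork below 0.02 m/s and contact force between fork and riser above 0.2 N), for 0.2 s.
At the end, for the whole second after the job is handed in: The steel block lies flat (within 0.1 rad) and released on the floor of the box; the fork lies flat (within 0.12 rad) and released on the block's top, its centre within 22 mm of the block's centre seen from above, both at rest; the can still stands upright in its compartment on the carousel (all of step 2 and all of step 4 and horizontal distance between can and carousel_foot below 0.13 m and angle between can's own z axis and vertical below 0.2 rad); the robot touches nothing.
It fails at once if the block is dropped (falls free by more than about 25 mm) (linear speed of riser above 0.7 m/s and contact force between anything else and riser below 0.05 N).
It fails at once if the fork is dropped (falls free by more than about 25 mm) (linear speed of fork above 0.7 m/s and contact force between anything else and fork below 0.05 N).
It fails at once if the can leaves its compartment or is tipped over (not (horizontal distance between can and carousel_foot below 0.13 m and angle between can's own z axis and vertical below 0.2 rad)).
It fails at once if a post holder standing nearby is pushed by more than 20 mm (distance of any of lens_stand, holder from where it was at the start of the episode above 0.02 m).
It also fails if it takes over 72 s, if anything falls off the work surface, if the arm or the gripper's body presses on something with over 40 N, if the wrist force passes 120 N, or if a joint passes its speed limit or range.

### The arm

A 7-joint arm with a two-finger parallel gripper is mounted at the origin on the work surface; the furniture and walls round the work are solid. World frame = base frame: x ahead of the robot, y to its left, z up, the work surface at z = 0. Lengths are in m, angles in degrees, forces in N, time in s.
With the tool pointing down it reaches from about 0.35 to 0.775 m from the base axis. Payload 3.1 kg.
Tool frame: the origin (TCP) lies on the centre line of the jaws, within the pads' length; the fingertips stand 17 mm ahead of it and the grasp point (between the pads) lies 2 mm behind it (robot.tip_reach is the distance from the TCP to the fingertips, in m); z points along the fingers, y is the line along which they close (so a half turn about z gives the same grasp; the last joint's range is limited). The gripper opens to 85 mm and grips with 20 to 120 N. Pads are 22 mm wide; open, the fingers measure 114 mm over their backs; the gripper's body (76 mm by 85 mm) begins 54 mm behind the grasp point. The pads swing forward as they close: fully open they stand 13 mm farther back than shut.
Start: joints at [71.236, 17.813, 0.802, 86.603, -0.252, 75.585, -1.558], TCP at [0.155, -0.528, 0.248] pointing down, gripper open.
Joint ranges: [-154.91, 154.91], [-16.99, 109.72], [-72.82, 74.43], [7.12, 147.25], [-82.49, 262.49], [11.32, 116.49], [-174.64, 174.64]. Speed limits (degrees/s): [159.86, 159.86, 180, 180, 180, 180, 180].

### API

Orientations are given as [roll, pitch, yaw] about the fixed x, y, z axes, in that order (R = Rz(yaw) Ry(pitch) Rx(roll)).
In Python, from station import robot, fingers, vision, workorder, recognise gives the robot as it stands. Calls block until the motion is done:
- robot.move_to(position, orientation): joint-space move of the TCP to a pose.
- robot.line_to(position, orientation=None, velocity=0.15, f_stop=None): straight line of the TCP; orientation=None keeps the orientation; velocity is the mean speed in m/s. With f_stop (N) it stops when the force on the tool has changed by that much, and returns True; else False.
- robot.move_j(angles): joint-space move.
- fingers.gripper_to(opening, force=None): opening from 0.0 (shut) to 1.0 (fully open); force is the grip in N (None keeps the last); returns when the fingers have stopped.
- robot.pause(seconds).
- robot.inverse_kinematics(position, orientation): joint angles nearest the present ones, or None.
- vision.grab_frame(name): name is "scene" or "top" or "wrist"; returns the picture (384x512x3 uint8, red, green, blue); there is no depth.
- vision.calibration(name): a dict with "mtx" (3x3 intrinsics, pixels), "extrinsics" (4x4, takes a point from world to camera coordinates); the wrist camera has in their place "T_tool_cam" (4x4, takes a point from camera to tool coordinates, whose origin is the TCP and whose axes are the flange's). Camera axes: x right, y up, looking along -z (the intrinsics and any distortion apply to the point x, -y, -z); pixel columns grow to the right and rows downward; lengths in m; the calibration is good to about 2 mm. A picture is of the moment at which its call begins: read the wrist's pose just before it. calibration takes no time and is no camera call.
A pose or a line that the arm cannot do raises robot.PlanningError and nothing moves.
- workorder.close_job(): hands the job in; it is judged then, once.
Trained networks look in the newest picture that a camera, given by its name, has taken for a name from the list of things; names that differ only in an ending like _2 or _b are one class to them, and where a whole thing is asked for, a point or a joint stands for the part that bears it (a point fixed in the world has none). Each returns a list of dicts, best first, with "p" (0 to 1); they miss things now and then, are a little off and sometimes report something else, mostly with a low value. They report only what shows in the picture. A call takes as long as a camera call. They do not tell look-alikes from the thing itself.
- recognise(label, camera): "rect" ([centre column, centre row, width, height] in pixels, round what is visible of it).
Readings, each from a call of its own:
- robot.current_time_s(): time.
- robot.current_joint_positions(): joint angles.
- robot.current_dq(): joint speeds.
- robot.current_joint_torque(): joint torques, N m.
- robot.current_tool_pos(): TCP position.
- robot.current_eef_rot(): TCP orientation.
- robot.current_contact_force(): force on the tool from outside, world axes, zero at the start.
- robot.current_torque(): the same for the moment, N m.
- robot.current_finger_gap(): opening from 0.0 (shut) to 1.0 (fully open).
- robot.current_gripper_force(): force on a finger pad.
Only numpy, scipy, OpenCV 4.12 (cv2) and the standard library are available. Lean on these libraries where they do the work, as an engineer would, in place of code of your own. Each camera call takes 0.05 s, during which the arm holds its last target. There are 200 camera calls.

## Working session

There is one attempt and no reset: what is moved stays moved. The work goes in short steps, each a Python script; the robot and the scene stay as the last script left them, time stands still between calls to the robot, and variables do not carry over. Pictures are saved under pics/ and viewed, at most 10 in all, crops included, and the job is handed in when it is done.

```bash
ls; mkdir -p pics; cat > h.py <<'E'
import numpy as np, cv2
from station import robot, fingers, vision, workorder, recognise
def ray(cam,u,v,pose=None):
    c=vision.calibration(cam);K=np.array(c["mtx"])
    d=c.get("dist",None)
    x=(u-K[0,2])/K[0,0];y=(v-K[1,2])/K[1,1]
    d=np.array([x,-y,-1.])
    if cam=="wrist":
        T=tool(pose)@np.array(c["T_tool_cam"])
    else: T=np.linalg.inv(np.array(c["extrinsics"]))
    return T[:3,3],T[:3,:3]@d
def tool(pose=None):
    from scipy.spatial.transform import Rotation as R
    p,o=pose if pose else (robot.current_tool_pos(),robot.current_eef_rot())
    T=np.eye(4);T[:3,:3]=R.from_euler('xyz',o,degrees=True).as_matrix();T[:3,3]=p;return T
def atz(cam,u,v,z,pose=None):
    o,d=ray(cam,u,v,pose);return o+d*(z-o[2])/d[2]
def proj(cam,P,pose=None):
    c=vision.calibration(cam);K=np.array(c["mtx"])
    E=np.array(c["extrinsics"]) if cam!="wrist" else np.linalg.inv(tool(pose)@np.array(c["T_tool_cam"]))
    p=E[:3,:3]@np.array(P)+E[:3,3];return np.array([K[0,0]*p[0]/-p[2]+K[0,2],K[1,1]*-p[1]/-p[2]+K[1,2]])
def save(cam,name,crop=None,s=1):
    im=vision.grab_frame(cam)[:,:,::-1]
    if crop: im=im[crop[1]:crop[3],crop[0]:crop[2]]
    cv2.imwrite("pics/"+name+".png",cv2.resize(im,None,fx=s,fy=s,interpolation=cv2.INTER_CUBIC))
E
python3 - <<'E'
from h import *
np.set_printoptions(precision=3,suppress=True)
print(robot.current_eef_rot(), robot.current_time_s())
for c in ("scene","top"):
    save(c,c+"0",s=1.5)
    cal=vision.calibration(c);print(c,cal.keys(),np.array(cal["mtx"]).tolist(),np.linalg.inv(np.array(cal["extrinsics"]))[:3,3])
    for n in ["carousel_foot","turntable","peg_0","riser","fork","kit_box_in","can","lens_stand","holder"]:
        print(n,[(np.round(r["rect"]).tolist(),round(r["p"],2)) for r in recognise(n,c)][:5])
print(vision.calibration("wrist"))
E
```

```text
pics
[-179.864    0.004   16.376] 0.0
scene dict_keys(['mtx', 'extrinsics']) [[444.1151471739064, 0.0, 252.7088111360908], [0.0, 444.1151471739064, 190.43596697077578], [0.0, 0.0, 1.0]] [-0.189 -0.816  0.65 ]
carousel_foot [([343.0, 283.0, 75.0, 68.0], 0.62), ([232.0, 208.0, 76.0, 69.0], 0.6), ([235.0, 215.0, 61.0, 69.0], 0.39)]
turntable [([237.0, 213.0, 65.0, 67.0], 0.69)]
peg_0 [([235.0, 215.0, 67.0, 68.0], 0.78), ([231.0, 209.0, 75.0, 66.0], 0.7)]
riser [([262.0, 198.0, 15.0, 16.0], 0.7)]
fork []
kit_box_in [([342.0, 282.0, 77.0, 71.0], 0.78)]
can [([173.0, 192.0, 14.0, 23.0], 0.77), ([232.0, 210.0, 15.0, 22.0], 0.56)]
lens_stand [([144.0, 182.0, 17.0, 40.0], 0.62), ([190.0, 172.0, 21.0, 20.0], 0.51)]
holder [([190.0, 171.0, 16.0, 21.0], 0.57)]
top dict_keys(['mtx', 'extrinsics']) [[410.3361271695385, 0.0, 255.05723140169047], [0.0, 410.3361271695385, 194.7860096915565], [0.0, 0.0, 1.0]] [0.35  0.007 1.197]
carousel_foot [([264.0, 204.0, 86.0, 138.0], 0.84)]
turntable [([261.0, 204.0, 111.0, 109.0], 0.68), ([244.0, 226.0, 13.0, 13.0], 0.62), ([263.0, 203.0, 88.0, 140.0], 0.57)]
peg_0 [([262.0, 204.0, 110.0, 109.0], 0.6)]
riser [([244.0, 189.0, 15.0, 3.0], 0.44)]
fork [([288.0, 203.0, 20.0, 14.0], 0.43)]
kit_box_in [([385.0, 219.0, 66.0, 62.0], 0.81), ([263.0, 204.0, 111.0, 107.0], 0.31)]
can [([167.0, 241.0, 19.0, 24.0], 0.59), ([286.0, 200.0, 18.0, 13.0], 0.59), ([245.0, 225.0, 12.0, 12.0], 0.43)]
lens_stand [([130.0, 261.0, 26.0, 19.0], 0.77)]
holder [([126.0, 206.0, 20.0, 7.0], 0.57), ([243.0, 189.0, 19.0, 6.0], 0.55)]
{'mtx': array([[334.466,   0.   , 254.46 ],
       [  0.   , 334.466, 186.974],
       [  0.   ,   0.   ,   1.   ]]), 'T_tool_cam': array([[-0.   ,  0.952,  0.307,  0.079],
       [ 1.   ,  0.   ,  0.   , -0.   ],
       [-0.   ,  0.307, -0.952, -0.125],
       [ 0.   ,  0.   ,  0.   ,  1.   ]])}
```

View pics/scene0.png

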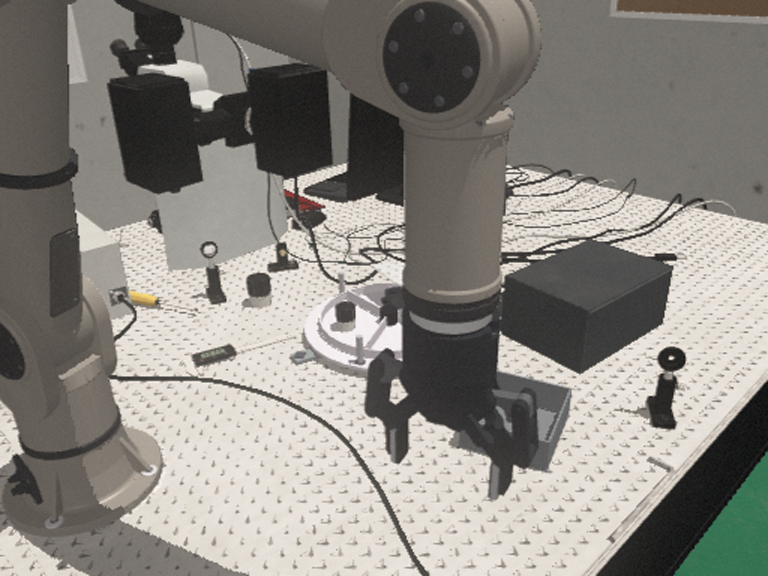

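View pics/top0.png

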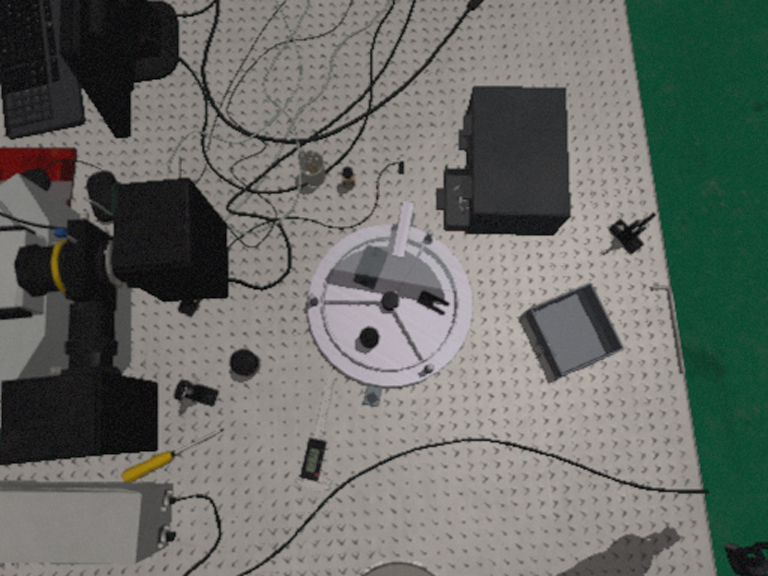

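The top view (shown at 1.5×) has the hub at (390,301) and pegs at (314,301), (428,239) and (428,370). The pointer is at (372,397) and the can at (369,338). The block, dark under the cover, is at (367,267), the fork at (432,300) and the box at (570,332).

Look-alikes:
- **Can:** the black can at (243,362) is bigger and off the carousel.
- **Block:** the dark boxes at (520,160) and (457,195), and the holder at (195,392).
- **Fork:** the stand at (628,235).

I'll go with the ones on the carousel.

```bash
python3 - <<'E'
from h import *
np.set_printoptions(precision=4,suppress=True)
P={"hub":(390,301,.051),"pegL":(314,301,.075),"pegB":(428,239,.075),"pegR":(428,370,.075),"ptr":(372,397,.01),"can":(369,338,.068),"riser":(367,266,.05),"fork":(432,300,.032),"boxc":(570,332,.004),"strut":(405,205,.09),"standR":(628,235,.0),"screwdr":(195,392,0),"bigcan":(243,362,.05)}
for n,(u,v,z) in P.items(): print(n,atz("top",u/1.5,v/1.5,z))
# box rim corners approx
for u,v in [(520,320),(592,285),(622,348),(551,382)]: print("rim",atz("top",u/1.5,v/1.5,.052))
save("top","crop0",(195,125,430,275),3.4)
E
```

```text
hub [ 0.5776 -0.0201  0.051 ]
pegL [0.5811 0.1216 0.075 ]
pegB [ 0.6884 -0.0989  0.075 ]
pegR [ 0.4412 -0.0805  0.075 ]
ptr [0.4017 0.0246 0.01  ]
can [0.5069 0.0233 0.068 ]
riser [0.6489 0.0199 0.05  ]
fork [ 0.5785 -0.1016  0.032 ]
boxc [ 0.5045 -0.3687  0.004 ]
strut [ 0.7535 -0.059   0.09  ]
standR [ 0.6955 -0.5118  0.    ]
screwdr [0.4317 0.3641 0.    ]
bigcan [0.4783 0.2602 0.05  ]
rim [ 0.5265 -0.2624  0.052 ]
rim [ 0.5857 -0.4066  0.052 ]
rim [ 0.4626 -0.4468  0.052 ]
rim [ 0.4078 -0.3072  0.052 ]
```

View pics/crop0.png

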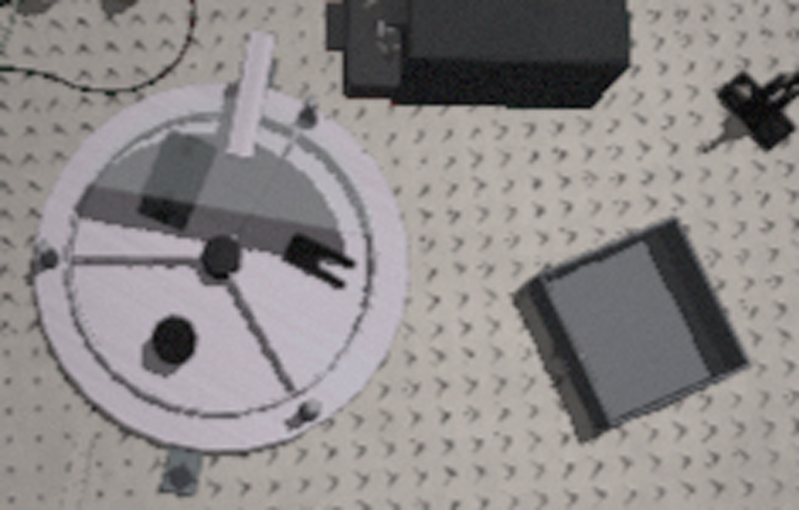

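```bash
python3 - <<'E'
from h import *
np.set_printoptions(precision=3,suppress=True)
c=np.array([.573,-.02]);
for off in (0,180):
  for th in (85,150,230):
    p=c+.148*np.array([np.cos(np.radians(th)),np.sin(np.radians(th))])
    q=robot.inverse_kinematics([*p,.075],[180,0,th+off]); print(th,off,None if q is None else np.array(q))
for y in (0,90,180,-90):
    q=robot.inverse_kinematics([.52,-.13,.34],[180,0,y]); print(y,None if q is None else np.array(q))
best=min((y for y in (0,180) if robot.inverse_kinematics([.52,-.13,.34],[180,0,y]) is not None),key=lambda y:abs(robot.inverse_kinematics([.52,-.13,.34],[180,0,y])[6]))
robot.move_to([.52,-.13,.34],[180,0,best])
print(best,robot.current_time_s(),robot.current_tool_pos(),robot.current_eef_rot())
save("wrist","w0",s=1.5)
E
```

```text
85 0 [ 17.198  40.982 -48.157  90.055  32.925  64.01  -43.777]
150 0 [ 36.419  27.988 -57.695 113.638  29.245  54.281  23.922]
230 0 [ 58.345  36.136 -61.674 106.514  36.765  60.144 121.662]
85 180 [ 23.762  47.633 -61.907  89.812  43.997  69.775 128.686]
150 180 [  22.647   21.335  -38.522  114.038   17.14    50.254 -145.065]
230 180 [ 35.767  24.29  -28.085 107.249  14.244  51.913 -39.07 ]
0 [ 30.768  16.136 -24.807  77.518   6.701  87.783 -83.433]
90 [ 38.025  17.575 -35.144  77.237  10.014  88.269   3.854]
180 [ 40.681  18.274 -39.107  77.138  11.412  88.519  92.718]
-90 [  23.844   15.236  -15.374   77.795    3.999   87.496 -171.189]
0 3.025 [ 0.52  -0.132  0.34 ] [179.958   0.042  -0.144]
```

View pics/w0.png

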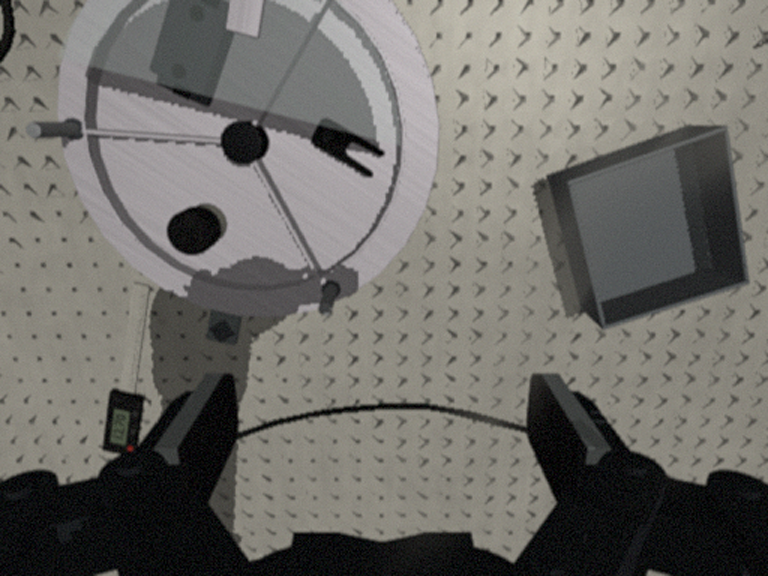

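The wrist view (1.5×) has the hub at (245,143), peg L's top at (34,129), peg R's top at (327,308) and the pointer at (222,330). The block's holes are at (198,15) and (180,72), and the fork's bar is near (333,137). The box rim corners are (540,182), (726,127), (748,281) and (604,327).

```bash
python3 - <<'E'
from h import *
np.set_printoptions(precision=4,suppress=True)
P={"hub":(245,143,.051),"pegL":(34,129,.075),"pegR":(327,308,.075),"ptr":(222,330,.01),"hole1":(198,15,.05),"hole2":(180,72,.05),"fork":(333,137,.032),
"rim1":(540,182,.052),"rim2":(726,127,.052),"rim3":(748,281,.052),"rim4":(604,327,.052),"f1":(568,181,.004),"f4":(605,300,.004),"f2":(677,147,.004),"f3":(695,272,.004)}
R={n:atz("wrist",u/1.5,v/1.5,z) for n,(u,v,z) in P.items()}
for n in R: print(n,R[n], np.linalg.norm((R[n]-R["hub"])[:2]),np.degrees(np.arctan2(*(R[n]-R["hub"])[1::-1])))
print("rim mean",np.mean([R["rim%d"%i] for i in (1,2,3,4)],0))
E
```

```text
hub [ 0.5802 -0.0225  0.051 ] 0.0 0.0
pegL [0.5918 0.1273 0.075 ] 0.15018548701917844 85.57689045326302
pegR [ 0.4487 -0.0854  0.075 ] 0.14587871458497076 -154.42130432818487
ptr [0.4008 0.0263 0.01  ] 0.1859858567319639 164.78804663117475
hole1 [0.672  0.0047 0.05  ] 0.09566811547678129 16.500674914274246
hole2 [0.6328 0.023  0.05  ] 0.06953530147115812 40.854599470911346
fork [ 0.584  -0.0909  0.032 ] 0.06857596955488506 -86.87190849834751
rim1 [ 0.549  -0.2601  0.052 ] 0.23965816002461734 -97.49861684948387
rim2 [ 0.5914 -0.4026  0.052 ] 0.38029468525459653 -88.3233524682799
rim3 [ 0.4637 -0.4483  0.052 ] 0.4415080710753352 -105.310695829502
rim4 [ 0.4209 -0.3293  0.052 ] 0.3457485053763468 -117.44931478305881
f1 [ 0.544  -0.3004  0.004 ] 0.2803113641823726 -97.43198906884398
f4 [ 0.4288 -0.3495  0.004 ] 0.36037950019484166 -114.84660570513041
f2 [ 0.5736 -0.3941  0.004 ] 0.3716916553054544 -91.02578657506815
f3 [ 0.4572 -0.4322  0.004 ] 0.427792926183922 -106.7151554871655
rim mean [ 0.5062 -0.3601  0.052 ]
```

```bash
cat >> h.py <<'E'
C=np.array([.580,-.022])
def rim(th,r=.148,z=.066):
    a=np.radians(th);return [C[0]+r*np.cos(a),C[1]+r*np.sin(a),z]
def stroke(a,b,v=.09,n=7):
    robot.move_to(rim(a,z=.16),[180,0,a])
    robot.line_to(rim(a),velocity=.12)
    fingers.gripper_to(0.0,force=20)
    print("gap",robot.current_finger_gap(),robot.current_time_s())
    for t in np.linspace(a,b,n+1)[1:]:
        robot.line_to(rim(t),[180,0,t],velocity=v)
    print("F",np.round(robot.current_contact_force(),1))
    fingers.gripper_to(0.6)
    robot.line_to(rim(b,z=.13),velocity=.15)
    print("t",robot.current_time_s())
E
python3 - <<'E'
from h import *
stroke(85.6,225)
robot.move_to([.43,-.02,.28],[180,0,165])
print(robot.current_tool_pos(),robot.current_eef_rot(),robot.current_joint_positions())
save("wrist","w1",s=1.5)
E
```

```text
gap 0.13203790055896017 5.8833
F [ 6.4  5.3 -5.5]
t 11.9417
[ 0.42935009 -0.0214051   0.27869053] [-1.79931618e+02 -1.24567823e-01  1.65002714e+02] [ 62.47647853  10.48830546 -69.69269491  98.68316113  10.0701819
  77.96652424  65.95794979]
```

View pics/w1.png

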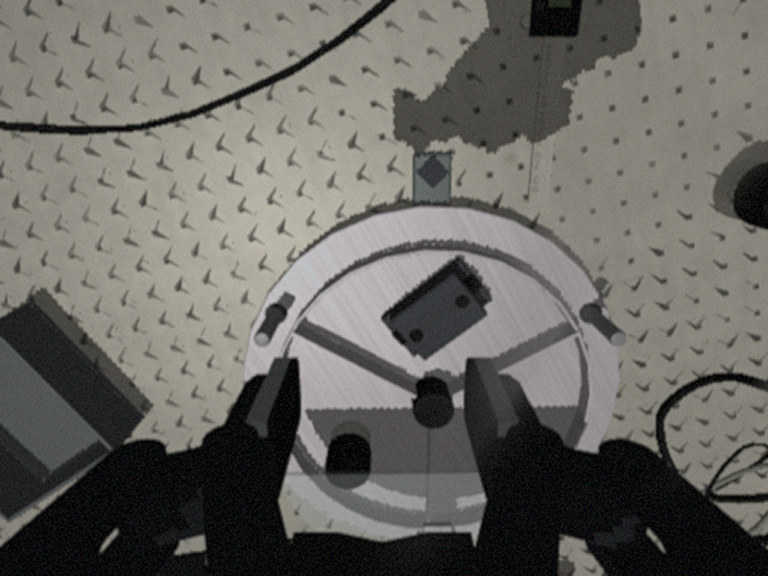

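The wrist view (1.5×) shows the block at the front with holes at (417,335) and (462,300). The hub is at (433,402), peg tops at (263,339) and (619,338), and the can at (348,455) upright under the cover.

```bash
python3 - <<'E'
from h import *
np.set_printoptions(precision=4,suppress=True)
A=lambda u,v,z:atz("wrist",u/1.5,v/1.5,z)[:2]
h1,h2,hub=A(417,335,.05),A(462,300,.05),A(433,402,.051)
print(h1,h2,"c",(h1+h2)/2,"ang",np.degrees(np.arctan2(*(h2-h1)[::-1])),"hub",hub,"ptr",A(433,172,.01))
c=(h1+h2)/2; ang=np.degrees(np.arctan2(*(h2-h1)[::-1]))
print("front",C+.08*np.array([np.cos(np.radians(165.5)),np.sin(np.radians(165.5))]))
for y in (ang,ang+180):
    y=(y+180)%360-180
    for p in ([*c,.04],[*c,.16]): 
        q=robot.inverse_kinematics(p,[180,0,y]);print(y,None if q is None else np.array(q))
for y in (20,110,-70,200):
    for z in (.035,.16):
        q=robot.inverse_kinematics([.503,-.361,z],[180,0,y]);print("box",y,z,None if q is None else np.array(q))
E
```

```text
[ 0.5124 -0.0155] [0.4935 0.0239] c [0.5029 0.0042] ang 115.66277955282857 hub [ 0.5718 -0.017 ] ptr [0.4008 0.0274]
front [ 0.5025 -0.002 ]
115.66277955282857 [ 31.5219  32.9872 -45.2076 107.4489  29.4192  51.8696  -2.2072]
115.66277955282857 [ 37.5333  24.618  -52.4107 100.1411  21.2195  65.7824   4.4038]
-64.33722044717143 [ 45.7915  48.1927 -71.5242 107.0221  51.2072  65.1011 160.4306]
-64.33722044717143 [ 47.9349  34.5285 -72.097   99.8579  34.6004  71.7769 172.8351]
box 20 0.035 [ 49.2398  38.74   -22.8402  89.0248  17.0976  55.7115 -48.7778]
box 20 0.16 [ 51.9567  31.8847 -27.4245  81.7754  15.0078  69.967  -47.0687]
box 110 0.035 [ 59.0682  42.7874 -38.9241  88.5975  29.7542  59.3131  32.1501]
box 110 0.16 [ 61.1261  35.7386 -43.1653  81.3771  24.7591  72.5718  35.9792]
box -70 0.035 [ -3.6117  53.2089  64.2066  91.3068 -50.6699  68.7751 -88.6755]
box -70 0.16 [ -3.465   42.6572  64.3834  84.2025 -38.7517  77.4566 -96.6803]
box 200 0.035 [ 66.3572  48.2641 -52.6875  88.3007  41.1637  64.3806 114.5124]
box 200 0.16 [ 68.6709  41.748  -58.8527  81.0726  35.788   77.0291 118.4888]
```

```bash
python3 - <<'E'
from h import *
c=[.504,.003]; y=115.7
fingers.gripper_to(.75)
robot.move_to([*c,.12],[180,0,y])
print("stop",robot.line_to([*c,.041],velocity=.1,f_stop=10),robot.current_tool_pos())
fingers.gripper_to(0.0,force=80); print("gap",robot.current_finger_gap()*85,robot.current_gripper_force())
robot.line_to([*c,.06],velocity=.06)
robot.line_to([*c,.16],velocity=.15)
print("gap",robot.current_finger_gap()*85,robot.current_contact_force(),robot.current_time_s())
robot.move_to([.503,-.361,.15],[180,0,110])
save("top","t1",(195,125,430,275),3.4)
print(robot.current_time_s(),robot.current_tool_pos())
E
```

```text
stop False [0.50463934 0.00320652 0.04159769]
gap 42.61269333931666 82.61368084698915
gap 42.8556613434135 [-0.40974454 -0.04787357 -5.76860718] 16.6917
18.1083 [ 0.50471586 -0.35738873  0.15046248]
```

View pics/t1.png

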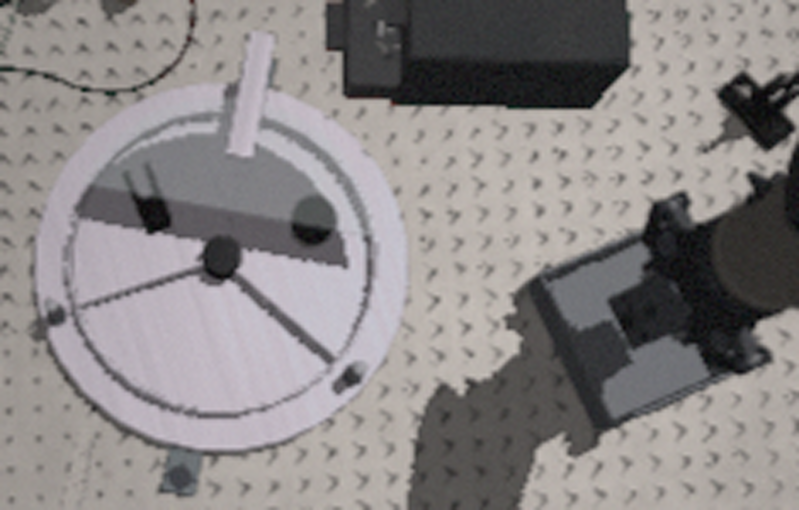

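The block is held level over the box, the can at (314,218) is still in its compartment and the fork's bar is at (153,213). Now lowering it.

```bash
python3 - <<'E'
from h import *
np.set_printoptions(precision=4,suppress=True)
c=[.503,-.365]
robot.line_to([*c,.05],velocity=.12)
print("stop",robot.line_to([*c,.020],velocity=.03,f_stop=6),np.array(robot.current_tool_pos()))
fingers.gripper_to(.68)
robot.line_to([*c,.045],velocity=.05)
robot.line_to([*c,.15],velocity=.15)
print("t",robot.current_time_s(),np.array(robot.current_tool_pos()),robot.current_eef_rot())
fingers.gripper_to(1.0)
robot.move_to([.42,-.36,.22],[180,0,180])
save("wrist","w2",s=1.5); print(robot.current_tool_pos(),robot.current_eef_rot())
stroke(105,225.5)
robot.move_to([.43,-.02,.28],[180,0,130])
np.save("p3.npy",[robot.current_tool_pos(),robot.current_eef_rot()])
save("wrist","w3",s=1.5)
print("t",robot.current_time_s(),robot.current_tool_pos(),robot.current_eef_rot())
E
```

```text
stop True [ 0.5027 -0.3649  0.0243]
t 21.6667 [ 0.5022 -0.3648  0.1488] [-179.6403   -0.3966  109.9869]
[ 0.4201 -0.3599  0.2198] [179.989   -0.0085 179.9667]
gap 0.13357084681795053 26.675
F [ 6.4  4.9 -4.9]
t 32.2083
t 33.5583 [ 0.4296 -0.0207  0.2791] [-179.9414   -0.1016  129.9845]
```

View pics/w2.png

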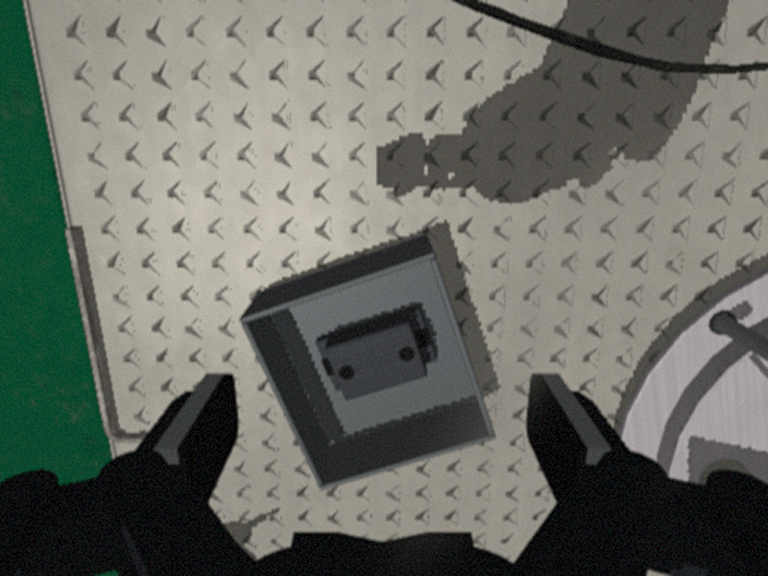

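View pics/w3.png

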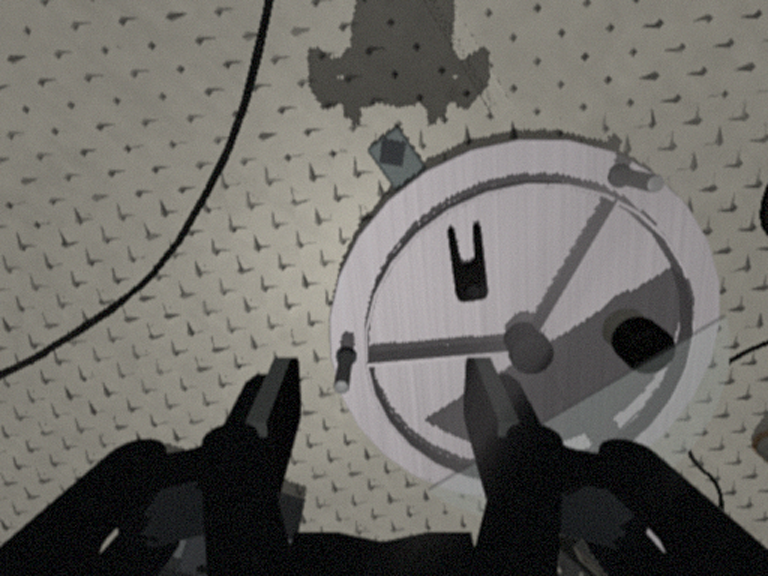

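In w2 the block lies flat in the box with holes at (347,373) and (407,354). In w3 the fork is at the front with prong tips at (451,228) and (478,225) and its bar end at (472,298). The hub is at (529,348), the pointer at (392,152), and the can at (642,340) is upright.

```bash
python3 - <<'E'
from h import *
np.set_printoptions(precision=4,suppress=True)
A=lambda u,v,z:atz("wrist",u/1.5,v/1.5,z)[:2]
t=(A(452,229,.032)+A(478,225,.032))/2; b=A(472,298,.032)
l,r=A(456,281,.032),A(487,279,.032)
print("tips",t,"bar",b,"len",np.linalg.norm(t-b),"c",(t+b)/2,"w",np.linalg.norm(l-r),"ang",np.degrees(np.arctan2(*(b-t)[::-1])),"hub",A(531,352,.051),"ptr",A(392,152,.01))
pose=([.4201,-.3599,.2198],[179.989,-.0085,179.967])
h=[atz("wrist",u/1.5,v/1.5,.032,pose)[:2] for u,v in ((347,373),(407,354))]
print("riser",np.mean(h,0),np.linalg.norm(h[1]-h[0]),np.degrees(np.arctan2(*(h[0]-h[1])[::-1])))
a=np.degrees(np.arctan2(*(b-t)[::-1]))
for y in (a,a+180):
    y=(y+180)%360-180
    q=robot.inverse_kinematics([*((t+b)/2),.045],[180,0,y]);print(y,q)
E
```

```text
tips [0.4769 0.0211] bar [ 0.5198 -0.017 ] len 0.057417801490210855 c [0.4983 0.0021] w 0.024108568489555966 ang -41.62024326216131 hub [ 0.5781 -0.0172] ptr [0.4004 0.0269]
riser [ 0.5026 -0.3627] 0.04408397426299389 -70.68799834742418
-41.620243262161296 [  16.8071   26.5288  -24.2731  108.4738   14.3143   47.9569 -146.4828]
138.3797567378387 [ 37.56    35.6835 -53.9029 107.7616  35.1776  54.8961  15.7894]
```

```bash
python3 - <<'E'
from h import *
np.set_printoptions(precision=4,suppress=True)
d=lambda a:.005*np.array([np.cos(np.radians(a)),np.sin(np.radians(a))])
g=np.array([.4985,.002])+d(-41.6); p=np.array([.5028,-.364])+d(-70)
fingers.gripper_to(.6)
robot.move_to([*g,.12],[180,0,138.4])
print("stop",robot.line_to([*g,.040],velocity=.08,f_stop=10),np.array(robot.current_tool_pos()))
fingers.gripper_to(0.0,force=40); print("gap",robot.current_finger_gap()*85,robot.current_gripper_force())
z0=robot.current_tool_pos()[2]
robot.line_to([*g,.06],velocity=.06); robot.line_to([*g,.16],velocity=.15)
print("gap",robot.current_finger_gap()*85,robot.current_time_s())
if robot.current_finger_gap()*85>18:
    robot.move_to([*p,.15],[180,0,110])
    robot.line_to([*p,.07],velocity=.12)
    print("stop",robot.line_to([*p,z0+.008],velocity=.02,f_stop=3),np.array(robot.current_tool_pos()),z0)
    fingers.gripper_to(.5)
    robot.line_to([*p,.075],velocity=.05); robot.line_to([*p,.15],velocity=.15)
    fingers.gripper_to(1.0)
    robot.move_to([.42,-.36,.22],[180,0,180])
    save("wrist","w4",s=1.5)
    print(robot.current_time_s())
E
```

```text
stop False [ 0.5028 -0.0011  0.0405]
gap 24.99916965841801 39.46718819439411
gap 24.482914822737452 37.3167
stop True [ 0.5043 -0.3686  0.0508] 0.04072582210467443
43.6667
```

View pics/w4.png

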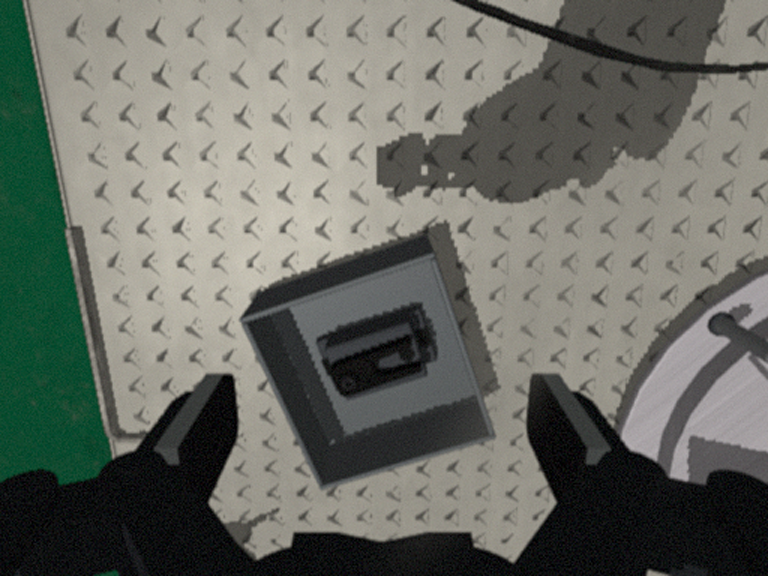

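The fork lies flat on the block: it runs from about (333,382) to (425,355), so its middle at (379,369) is close to the block-top centre at (377,364). Handing in.

```bash
python3 -c "
from h import *
print(workorder.close_job())"
```

```text
the job is handed in; nothing more can be done
None
```

I handed the job in at about 44 s: the block lies flat in the box with the fork lying flat on the middle of its top. The can was upright in its compartment when last seen after the second turn; no verdict came back.

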